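# Set the turret stop and hold the pedal tread block in the jig corner

## Robot

A 6-joint arm with a two-finger parallel gripper is mounted at the origin on the work surface. World frame = base frame: x ahead of the robot, y to its left, z up, the work surface at z = 0. Lengths are in m, angles in rad, forces in N, time in s.
With the tool pointing down it reaches from about 0.25 to 0.725 m from the base axis. Payload 4 kg.
Tool frame: the origin (TCP) lies midway between the tips of the shut fingers; the grasp point (between the pads) lies 19 mm behind it; z points along the fingers, y is the line along which they close (so a half turn about z gives the same grasp; the last joint's range is limited). The gripper opens to 85 mm and grips with 20 to 120 N. Pads are 22 mm wide; open, the fingers measure 114 mm over their backs; the gripper's body (76 mm by 85 mm) begins 54 mm behind the grasp point. The pads swing forward as they close: fully open they stand 13 mm farther back than shut.
Start: joints at [1.127, 0.241, 0.005, 1.335, 0, 1.571], TCP at [0.215, 0.452, 0.231] pointing down, gripper open.
Joint ranges: [-2.72, 2.72], [-1.05, 1.87], [-1.09, 1.28], [-1.99, 2.15], [-1.42, 1.44], [-3.14, 3.14]. Speed limits (rad/s): [2.79, 2.79, 3.14, 3.14, 3.14, 3.14].

## Interface

Orientations are given as a unit quaternion [x, y, z, w].
In Python, from workcell import get_obs, camera, job_done, silhouettes gives the robot as it stands. The module is installed in compiled form; this text tells all that it offers.
- The arm moves only by the tool drive_tool, never from a script. Its argument "increments" is a list of rows, each a list of 3 entries, a list of its own where there are three numbers: the shift along the world's x, y, z in mm, then the turn, a rotation vector about the world's x, y, z in degrees, then the opening, from 0 (shut) to 1 (fully open). A call has 1 to 8 rows; each row shifts and turns the commanded pose from where the row before left it; what a row does not reach is not made up. A row lasts 1/12 s, in which the tool goes at most 41.7 mm and 7.16 degrees, less where a joint would pass 70% of its speed; a pose out of reach is approached as far as the arm can. A call is refused whole if a number of a shift passes 41.7 or a number of a turn 7.16, either way. A call with a gripper value outside its range is refused whole. The fingers move at their own pace and stop on an object; the grip force is fixed at half the most. Time passes only in rows, so rows that do not move let the fingers close. It gives the time, the measured TCP pose, the force, the opening and the grip force at its end, in the units of the state.
- get_obs(): the state, without advancing time (a new reading comes with each control period).
- camera(name): name is "scene" or "top"; returns a dict with "image" (420x560x3 uint8, red, green, blue), "K" (3x3 intrinsics, pixels), "view" (4x4, takes a point from world to camera coordinates). Camera axes: x right, y down, z forward; pixel columns grow to the right and rows downward; lengths in m; the calibration is good to about 2 mm. A picture is of the moment at which its call begins. There is no depth.
- job_done(): hands the job in; it is judged then, once.
Trained networks look in a picture, given as the dict that the camera call returned (one of the last four; its "shot" number tells which), for a name from the list of things; names that differ only in an ending like _2 or _b are one class to them, and where a whole thing is asked for, a point or a joint stands for the part that bears it (a point fixed in the world has none). Each returns a list of dicts, best first, with "conf" (0 to 1); they miss things now and then, are a little off and sometimes report something else, mostly with a low value. They report only what shows in the picture. A call takes as long as a camera call. They do not tell look-alikes from the thing itself.
- silhouettes(query, picture): "region" (420x560 bool, what is visible of it) and "bbox" ([left, top, right, bottom] in pixels, round what is visible of it).
The state is a dict: "clock": time; "joint_pos": joint angles; "joint_vel": joint speeds; "tau": joint torques, N m; "eef_pos": TCP position; "tool_rot": TCP orientation; "ft_force": force on the tool from outside, world axes, zero at the start; "ft_torque": the same for the moment, N m; "grip_width": finger opening in m; "grasp_force": force on a finger pad.
Only numpy, scipy, OpenCV 4.12 (cv2) and the standard library are available. Lean on these libraries where they do the work, as an engineer would, in place of code of your own. Each camera call takes 0.05 s, during which the arm holds its last target. There are 200 camera calls.

## Task

The pedal tread block has to be held in the jig for re-drilling: turn the turret stop on by one click, so that its long screw is the one that points along the fence at the work corner. Then push the grey rubber tread block into the corner, flat on the board, one long side flush against the steel fence and one end against the tip of the long screw, and press it firmly on both at once. Finish while still holding it pressed there with the gripper, and leave the cup, the valve tool and the tyre lever alone.

Things in the scene. Friction and masses are not known exactly. Their poses are not given: they have to be found in the camera images.
- board: Plywood jig board, 300 mm (x) by 460 mm (y) by 15 mm, fixed on the table. Origin: centre of its underside, z up; top at z = 15. 'board (x, y)' below is in this frame, mm. Fence on its far (+x) half, turret on its +y half; a toggle clamp (70 mm high) with a brake caliper is fixed round board (-85, 165), not needed.
- fence: Low steel strip fixed on the board, 140 mm long (y), 20 mm wide, 12 mm high. Axes as the board's. Origin: on the board's top, at the middle of its contact face, which looks to -x (to the robot); the face lies at board x = 60 and spans board y -110 to 30. A finger can pass above it while gripping the 34 mm high block.
- turret (a joint): Turret stop: steel six-lobed wheel, 54 mm across, on a vertical axis at board (43, 105), with a short and a long ball-ended screw 60 degrees apart. Rad, growing anticlockwise from above. A spring plunger gives two clicks: 0 (start: short screw points to board -y) and 1.047 (long screw points to board -y); end stops 0.03 beyond. Takes up to 0.25 N m; past half way it snaps on by itself.
- knob (a point): On the turret axis, top face of its grip, 56 mm above the board's top: a dark steel bar 54 mm long, 14 mm thick, 28 mm high (lower edge 28 mm above the board's top). Its axes turn with the turret and equal the board's at joint 0; the bar's length runs at -30 degrees from board +x at joint 0 and at +30 degrees at 1.047.
- long_stop: The longer stop screw of the turret: a 9 mm steel rod with a 16 mm ball end, its tip 60 mm from the turret axis and its centre line 14 mm above the board's top (the short one's tip is 40 mm from the axis). Origin: on the turret axis at the board's top; turns with the turret.
- long_tip (a point): Extreme tip of the long screw's ball, 14 mm above the board's top. With the turret at the second click it lies at board (43, 45).
- seat (a point): Fixed point on the board's top at board (43, 0), axes as the board's: where the block's origin comes when it is home against fence and long screw.
- block: Grey rubber pedal tread block with cross ribs on top, 34 mm (its x) by 90 mm (its y) by 34 mm high, about 0.14 kg, loose, lying flat on the board on the robot's side of the fence. Origin: centre of its underside. Either long side or end may face the stops. Hard old rubber, friction about 0.35 on the stops: drag along one stop can pass for contact with the other.
- cup: White ceramic cup with cone nuts, 76 mm across, 70 mm high, standing on the board beyond the fence's -y end. Bystander. Origin: centre of its underside.
- valve_tool: Small brass valve tool, 76 mm long, 12 mm thick, lying on the board behind the fence. Bystander. Origin under its middle.
- tyre_lever: Green plastic tyre lever, 120 mm long, lying on the table to the -y side of the board. Bystander. Origin under the middle of its flat part.
Not all that is in view belongs to the job. Leave any turquoise look-alike of the block alone.

How it is judged:
On the way:
1. the turret has clicked on, the long screw pointing along the fence (value of joint turret above 0.98 rad and velocity of joint turret below 0.3 rad/s), for 0.2 s.
At the end, for the whole second after the job is handed in: For the last second: turret past 0.98 rad; block at rest flat on the board (4 mm, 0.06 rad), within 5 mm of the seat and 0.05 rad of the fence's line, pressing over 2.5 N on the fence and over 2.5 N on the long screw, with over 2 N of contact with the fingers (value of joint turret above 0.98 rad and contact force between block and fence above 2.5 N and contact force between block and long_stop above 2.5 N and contact force between block and the fingers above 2 N and horizontal distance between block and seat below 0.005 m and angle between the y axis of block and the y axis of board, either way round below 0.05 rad and angle between block's own z axis and vertical below 0.06 rad and z of block in the frame of board below 0.019 m and linear speed of block below 0.02 m/s); the arm keeps its last pose, push and grip.
It fails at once if the cup is disturbed (distance of cup from where it was at the start of the episode above 0.03 m or angle between cup's own z axis and vertical above 0.5 rad).
It fails at once if the valve tool is disturbed (distance of valve_tool from where it was at the start of the episode above 0.03 m).
It fails at once if the tyre lever is disturbed (distance of tyre_lever from where it was at the start of the episode above 0.03 m).
It also fails if it takes over 67 s, if anything falls off the work surface, if the arm or the gripper's body presses on something with over 40 N, if the wrist force passes 120 N, or if a joint passes its speed limit or range.

## Working session

There is one attempt and no reset: what is moved stays moved. The work goes in short steps, Python scripts to look and compute and a tool call to move; the robot and the scene stay as the last step left them, time stands still between calls to the robot, and variables do not carry over. Pictures are saved under pics/ and viewed, at most 10 in all, crops included, and the job is handed in when it is done.

Besides the shell and the picture viewer there is one more tool, called as name(argument=value, ...), one argument or row to a line, values as JSON. drive_tool: Moves the arm, as the interface text tells. Its arguments: {"type":"object","properties":{"increments":{"type":"array"}},"required":["increments"]}

```bash
mkdir -p pics; cat > h.py <<'E'
import numpy as np, cv2
from workcell import *
def ray(p,uv,z):
    K=np.array(p["K"]);V=np.array(p["view"]);R=V[:3,:3];c=-R.T@V[:3,3]
    d=R.T@np.linalg.inv(K)@np.array([uv[0],uv[1],1.]); return c+d*(z-c[2])/d[2]
def proj(p,X):
    V=np.array(p["view"]);q=np.array(p["K"])@(V[:3,:3]@np.array(X)+V[:3,3]);return q[:2]/q[2]
def save(n,im): cv2.imwrite("pics/"+n,cv2.cvtColor(im,cv2.COLOR_RGB2BGR))
E
python3 - <<'E'
from h import *
o=get_obs();print({k:np.round(v,3) for k,v in o.items()})
for n in ("top","scene"):
    p=camera(n);save(n+"0.png",p["image"])
    V=np.array(p["view"]);print(n,-V[:3,:3].T@V[:3,3],V[:3,:3].round(2).tolist())
    for q in ("board","fence","turret","knob","long_stop","block","cup","valve_tool"):
        for s in silhouettes(q,p)[:2]:
            m=s["region"].astype(np.uint8);r=cv2.minAreaRect(cv2.findNonZero(m)) if m.any() else None
            print(q,round(s["conf"],2),np.round(s["bbox"]),m.sum(),r, ray(p,r[0],.015).round(3))
E
```

```text
{'clock': np.float64(0.0), 'joint_pos': array([1.127, 0.241, 0.004, 1.335, 0.   , 1.571]), 'joint_vel': array([ 0.002,  0.001,  0.   , -0.001, -0.002, -0.001]), 'tau': array([-1.0000e-03, -3.7232e+01,  2.5241e+01,  1.7000e-02, -0.0000e+00,
       -0.0000e+00]), 'eef_pos': array([0.214, 0.451, 0.23 ]), 'tool_rot': array([ 0.22 ,  0.975, -0.001, -0.   ]), 'ft_force': array([0.166, 0.412, 0.524]), 'ft_torque': array([ 0.058, -0.03 , -0.013]), 'grasp_force': np.float64(0.0), 'grip_width': np.float64(0.085)}
top [ 0.38760657 -0.10787976  0.92044392] [[0.02, -1.0, -0.02], [-0.99, -0.02, -0.14], [0.14, 0.02, -0.99]]
board 0.77 [188. 145. 390. 278.] 22557 ((287.1962890625, 210.97891235351562), (126.57826232910156, 198.1817626953125), 88.26429748535156) [ 0.526 -0.098  0.015]
fence 0.94 [276. 173. 335. 186.] 518 ((303.0, 179.5), (9.0, 58.0), 90.0) [ 0.603 -0.135  0.015]
turret 0.71 [231. 180. 260. 213.] 485 ((246.25001525878906, 195.75), (33.941123962402344, 23.33452033996582), 45.0) [ 0.561 -0.     0.015]
turret 0.52 [275. 170. 333. 184.] 537 ((303.0476989746094, 179.3584747314453), (9.81819
[... 2435 characters left out ...]
1040649414) [0.552 0.014 0.015]
long_stop 0.49 [290. 183. 308. 194.] 89 ((299.0, 188.5), (7.0, 16.0), 90.0) [ 0.522 -0.001  0.015]
block 0.85 [ 95. 180. 154. 219.] 1241 ((124.64833068847656, 196.781494140625), (25.59697151184082, 51.66404342651367), 66.4477310180664) [ 0.28  -0.236  0.015]
block 0.84 [328. 306. 363. 374.] 1818 ((343.95001220703125, 341.8500061035156), (69.25386810302734, 28.46049690246582), 71.56504821777344) [ 0.773 -0.206  0.015]
cup 0.81 [222. 272. 273. 334.] 2527 ((246.0, 301.0), (62.0, 50.0), 90.0) [ 0.616 -0.25   0.015]
valve_tool 0.87 [308. 244. 342. 275.] 293 ((320.7500305175781, 257.7500305175781), (10.60660171508789, 39.59797668457031), 45.0) [ 0.655 -0.107  0.015]
```

```bash
python3 - <<'E'
from h import *
a=cv2.imread("pics/top0.png")[70:310,160:420];b=cv2.imread("pics/scene0.png")[110:400,70:450]
cv2.imwrite("pics/a.png",cv2.resize(a,None,fx=2.5,fy=2.5,interpolation=3));cv2.imwrite("pics/b.png",cv2.resize(b,None,fx=2,fy=2,interpolation=3))
E
```

```text
(no output)
```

View pics/a.png

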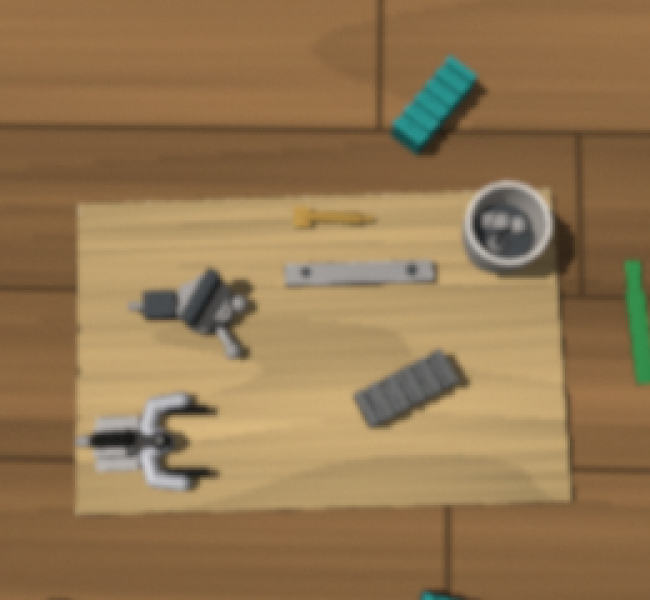

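View pics/b.png

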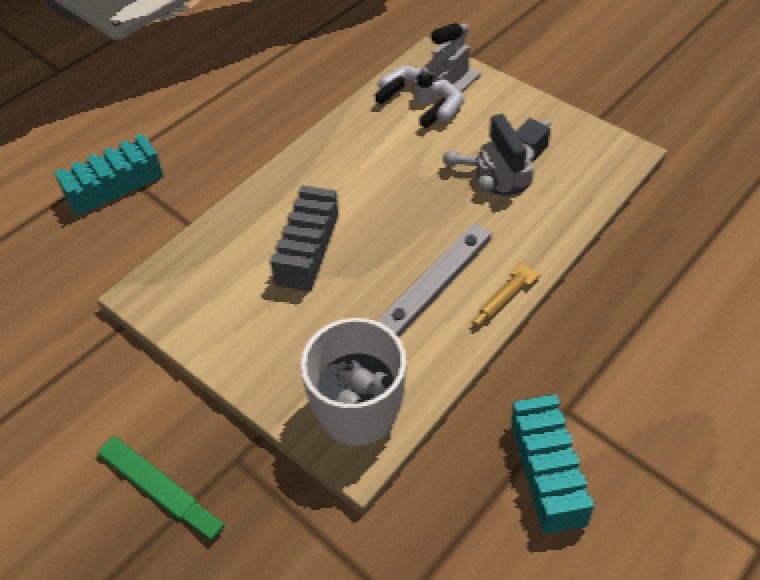

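The pictures show the grey block at top-crop (410,388), the turret at (210,300) with its knob bar, the fence at (360,273), and the cup at (508,228). The turquoise ones are look-alikes. Next I fit the poses.

```bash
cat > fit.py <<'E'
from h import *
from scipy.optimize import least_squares, minimize
def box(x,y,t,sx,sy,z0,z1):
    c,s=np.cos(t),np.sin(t)
    return [[x+c*a*sx/2-s*b*sy/2,y+s*a*sx/2+c*b*sy/2,z] for a in(-1,1) for b in(-1,1) for z in(z0,z1)]
def fitbox(obs,x0,size):
    def f(v):
        e=0
        for p,m in obs:
            h=cv2.convexHull(np.float32([proj(p,X) for X in box(*v[:2],v[2],size[0],size[1],size[2],size[3])]))
            im=np.zeros((1680,2240),np.uint8);cv2.fillConvexPoly(im,np.int32(h*4+1.5),1)
            M=cv2.resize(m.astype(np.uint8),(2240,1680),interpolation=0)
            e+=1-(im&M).sum()/(im|M).sum()
        return e
    x0=np.array(x0);S=np.vstack([x0,*(x0+np.diag([.012,.012,.15]))])
    r=minimize(f,x0,method="Nelder-Mead",options=dict(initial_simplex=S,xatol=2e-4,fatol=1e-4));return r.x,r.fun
E
python3 - <<'E'
from fit import *
P={n:camera(n) for n in("top","scene")}
obs={k:[] for k in("block","fence","board")}
g={"block":(.49,-.18),"fence":(.603,-.13),"board":(.526,-.1)}
for n,p in P.items():
    for q in obs:
        best=[s for s in silhouettes(q,p) if np.linalg.norm(np.array(cv2.minAreaRect(cv2.findNonZero(s["region"].astype(np.uint8)))[0])-proj(p,[*g[q],.02]))<25]
        if best: obs[q].append((p,best[0]["region"])); print(n,q,best[0]["region"].sum())
        # fence etc
# board corners
tc=np.array([(77,204),(551,190),(573,499),(76,513)])/2.5+[160,70]
sc=np.array([(665,152),(362,512),(98,303),(432,36)])/2+[70,110]
L=[(150,230),(150,-230),(-150,-230),(-150,230)]
def w(v,x,y): c,s=np.cos(v[2]),np.sin(v[2]);return [v[0]+c*x-s*y,v[1]+s*x+c*y]
def r(v): return np.concatenate([proj(P[n],[*w(v,a/1000,b/1000),.015])-uv for n,U in(("top",tc),("scene",sc)) for (a,b),uv in zip(L,U)])
f=least_squares(r,[.526,-.1,0]);print("corners",f.x.round(4),f.fun.reshape(-1,2).round(1).tolist())
print("board",fitbox([],[0,0,0],[1,1,0,1])if 0 else [fitbox([o],[.526,-.1,0],[.3,.46,0,.015]) for o in obs["board"]])
F=fitbox(obs["fence"],[.603,-.13,0],[.02,.14,.015,.027]);print("fence",F)
v=F[0];print("board from fence",w(v,-.07,.04))
print("block",fitbox(obs["block"],[.49,-.18,-1.1+1.57],[.034,.09,.015,.049]),[fitbox([o],[.49,-.18,.47],[.034,.09,.015,.049]) for o in obs["block"]])
for v in(f.x,[*w(F[0],-.07,.04),F[0][2]]):
  for nm,x,y in(("turret",.043,.105),("seat",.043,0)): print(nm,np.round(w(v,x,y),4),[proj(P[n],[*w(v,x,y),.071 if nm=="turret" else .015]).round(1) for n in P])
E
```

```text
top block 607
top fence 551
top board 22534
scene block 1182
scene fence 907
scene board 29691
corners [ 0.5334 -0.0984  0.0453] [[0.3, -2.1], [0.5, -2.0], [-0.4, -0.1], [-0.6, -0.8], [1.7, -0.8], [0.2, -0.6], [-1.8, -1.6], [-3.5, -0.4]]
board [(array([ 0.52938006, -0.09714323,  0.04600433]), np.float64(0.07990967310143637)), (array([ 0.5310196 , -0.09722492,  0.04381196]), np.float64(0.13628065806699685))]
fence (array([ 0.60155293, -0.13313778,  0.04960208]), np.float64(0.2728452456036058))
board from fence [np.float64(0.52965575405855), np.float64(-0.09665769536751209)]
block (array([ 0.49065654, -0.17797192,  0.50936626]), np.float64(0.15517459198352734)) [(array([ 0.48984517, -0.177224  ,  0.50177952]), np.float64(0.06774910602106887)), (array([ 0.49170608, -0.17815786,  0.51186348]), np.float64(0.06566808848328543))]
turret [0.5716 0.0084] [array([239.8, 186.3]), array([324.3, 176.3])]
seat [ 0.5763 -0.0965] [array([286.8, 190.1]), array([289.1, 231.2])]
turret [0.5674 0.0103] [array([238.9, 188.1]), array([323.1, 174.7])]
seat [ 0.5726 -0.0945] [array([286. , 191.6]), array([288.2, 229.5])]
```

drive_tool(
  increments=[
    [[22,-28,-4],[0,0,0],1],
    [[22,-28,-4],[0,0,0],1],
    [[22,-28,-4],[0,0,0],1],
    [[22,-28,-4],[0,0,0],1],
    [[22,-28,-4],[0,0,0],1],
    [[22,-28,-4],[0,0,0],1],
    [[22,-28,-4],[0,0,0],1],
    [[22,-28,-4],[0,0,0],1],
  ],
)

```text
clock: 1.97
eef_pos: [0.3916, 0.2261, 0.1994]
tool_rot: [0.22, 0.976, 0.0, 0.0]
ft_force: [-0.3, 0.5, -0.6]
grip_width: 0.086
grasp_force: 0.0
```

drive_tool(
  increments=[
    [[22,-28,-4],[0,0,0],1],
    [[22,-28,-4],[0,0,0],1],
    [[22,-28,-4],[0,0,0],1],
    [[22,-28,-4],[0,0,0],1],
    [[22,-28,-4],[0,0,0],1],
    [[22,-28,-4],[0,0,0],1],
    [[22,-28,-4],[0,0,0],1],
    [[0,0,0],[0,0,-2],1],
  ],
)

```text
clock: 2.63
eef_pos: [0.5479, 0.0266, 0.1702]
tool_rot: [0.24, 0.971, -0.001, 0.001]
ft_force: [0.8, 0.6, 0.7]
grip_width: 0.0848
grasp_force: 0.0
```

drive_tool(
  increments=[
    [[10,-9,-10],[0,0,0],1],
    [[9,-9,-20],[0,0,0],1],
    [[0,0,-30],[0,0,0],1],
    [[0,0,-30],[0,0,0],0.6],
    [[0,0,-20],[0,0,0],0.6],
    [[0,0,-12],[0,0,0],0.6],
    [[0,0,0],[0,0,0],0.6],
    [[0,0,0],[0,0,0],0.4],
  ],
)

```text
clock: 3.3
eef_pos: [0.563, 0.0138, 0.0483]
tool_rot: [0.236, 0.972, -0.0, -0.001]
ft_force: [-0.2, 0.2, 0.4]
grip_width: 0.0404
grasp_force: 0.0
```

```bash
python3 - <<'E'
from h import *
p=camera("scene");q=camera("top");print(get_obs()["eef_pos"],get_obs()["ft_force"])
a=cv2.resize(p["image"][120:260,230:400],None,fx=3,fy=3,interpolation=3)[:420]
b=cv2.resize(q["image"][150:255,200:290],None,fx=4,fy=4,interpolation=3)[:420]
save("c.png",np.hstack([a[:420,:430],b[:420]]))
E
```

```text
[0.56467645 0.0138112  0.05028087] [0.74895385 0.70446588 1.03401043]
```

View pics/c.png

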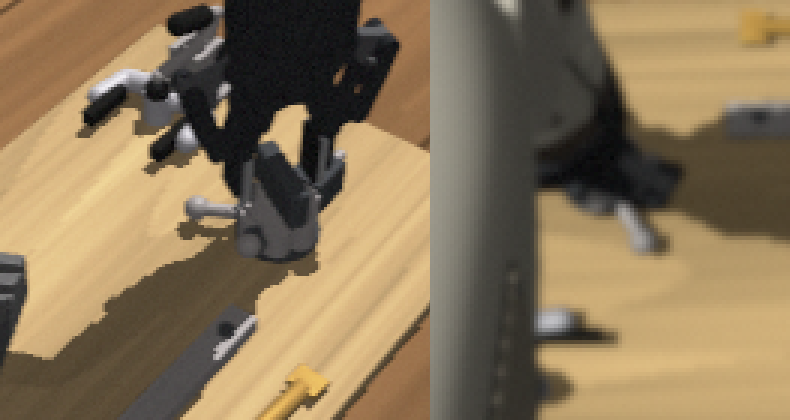

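The bar is between the fingers, roughly centred. Closing.

drive_tool(
  increments=[
    [[2,-3,0],[0,0,0],0.3],
    [[0,0,0],[0,0,0],0.15],
    [[0,0,0],[0,0,0],0],
    [[0,0,0],[0,0,0],0],
    [[0,0,0],[0,0,0],0],
  ],
)

```text
clock: 3.82
eef_pos: [0.5674, 0.0107, 0.0509]
tool_rot: [0.237, 0.972, 0.001, 0.002]
ft_force: [1.5, 0.6, 6.1]
grip_width: 0.0126
grasp_force: 59.8
```

drive_tool(
  increments=[
    [[0,0,0],[0,0,6],0],
    [[0,0,0],[0,0,6],0],
    [[0,0,0],[0,0,6],0],
    [[0,0,0],[0,0,6],0],
    [[0,0,0],[0,0,6],0],
    [[0,0,0],[0,0,6],0],
    [[0,0,0],[0,0,6],0],
    [[0,0,0],[0,0,6],0],
  ],
)

```text
clock: 4.48
eef_pos: [0.5672, 0.0088, 0.0509]
tool_rot: [-0.18, 0.984, -0.002, 0.002]
ft_force: [0.7, -5.9, 6.2]
grip_width: 0.0127
grasp_force: 59.9
```

drive_tool(
  increments=[
    [[0,0,0],[0,0,6],0],
    [[0,0,0],[0,0,5],0],
    [[0,0,0],[0,0,0],0],
    [[0,0,0],[0,0,0],0],
    [[0,0,0],[0,0,0],0],
  ],
)

```text
clock: 4.9
eef_pos: [0.5674, 0.0084, 0.0509]
tool_rot: [-0.271, 0.963, -0.002, 0.001]
ft_force: [1.4, -6.3, 5.3]
grip_width: 0.0126
grasp_force: 59.8
```

drive_tool(
  increments=[
    [[0,0,0],[0,0,0],0.5],
    [[0,0,0],[0,0,0],0.5],
    [[0,0,0],[0,0,0],0.5],
    [[0,0,30],[0,0,0],0.5],
    [[0,0,30],[0,0,0],0.8],
    [[0,0,40],[0,0,-5],0.8],
    [[-20,-20,15],[0,0,-6],0.8],
    [[-20,-20,0],[0,0,-6],0.8],
  ],
)

```text
clock: 5.57
eef_pos: [0.5289, -0.0289, 0.1689]
tool_rot: [-0.126, 0.992, -0.001, 0.005]
ft_force: [0.6, -0.6, -0.2]
grip_width: 0.0677
grasp_force: 0.0
```

drive_tool(
  increments=[
    [[-30,20,0],[0,0,-6],0.8],
    [[-35,20,0],[0,0,-6],0.8],
    [[-35,20,0],[0,0,0],0.8],
    [[-20,30,0],[0,0,0],0.8],
    [[-20,30,0],[0,0,0],0.8],
    [[0,30,0],[0,0,0],0.8],
    [[0,30,0],[0,0,0],0.8],
    [[0,0,0],[0,0,0],0.8],
  ],
)

```text
clock: 6.23
eef_pos: [0.3853, 0.1548, 0.1645]
tool_rot: [-0.026, 1.0, 0.001, 0.0]
ft_force: [0.4, -0.7, -0.1]
grip_width: 0.0685
grasp_force: 0.0
```

```bash
python3 - <<'E'
from fit import *
P={n:camera(n) for n in("top","scene")};o=get_obs();print(o["eef_pos"],o["tool_rot"],o["clock"])
save("d.png",cv2.resize(np.hstack([P["top"]["image"][140:290,180:400],P["scene"]["image"][130:280,200:400]]),(0,0),fx=1.9,fy=1.9,interpolation=3))
ob={"block":[],"fence":[]};g={"block":(.49,-.18),"fence":(.603,-.13)}
for n,p in P.items():
  for q in ob:
    for s in silhouettes(q,p):
      m=s["region"]
      if np.linalg.norm(np.array(cv2.minAreaRect(cv2.findNonZero(m.astype(np.uint8)))[0])-proj(p,[*g[q],.02]))<15:
        ob[q].append((p,m)); print(n,q,m.sum(),s["conf"]);break
for k in ob["block"]: print(fitbox([k],[.49,-.178,.5],[.034,.09,.015,.049]))
for k in ob["fence"]: print(fitbox([k],[.602,-.133,.046],[.02,.14,.015,.027]))
E
```

```text
[0.38498604 0.15141617 0.16403046] [-2.40949868e-02  9.99709542e-01 -2.63318627e-04 -4.39226823e-04] 6.3333
top block 654 0.74
scene block 1242 0.72
scene fence 929 0.94
(array([ 0.48994625, -0.17760748,  0.50673554]), np.float64(0.04873730314043423))
(array([ 0.49196177, -0.17910129,  0.49800059]), np.float64(0.039282747837983134))
(array([ 0.60270133, -0.12758114,  0.04601031]), np.float64(0.10417684416218853))
```

View pics/d.png

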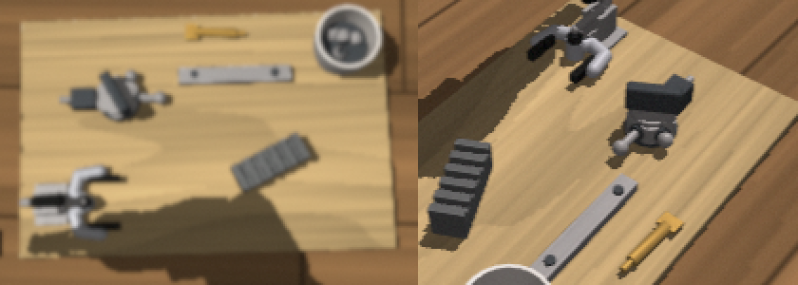

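The long screw now points along −y at top (165,98), and the block hasn't moved. Next I go to the block.

drive_tool(
  increments=[
    [[12,-37,0],[0,0,-7],0.8],
    [[12,-37,0],[0,0,-7],0.8],
    [[12,-37,0],[0,0,-7],0.8],
    [[12,-37,0],[0,0,-7],0.8],
    [[12,-37,0],[0,0,-7],0.8],
    [[12,-37,0],[0,0,-7],0.8],
    [[12,-37,0],[0,0,-7],0.8],
    [[12,-37,0],[0,0,-7],0.8],
  ],
)

```text
clock: 7.2
eef_pos: [0.4812, -0.1487, 0.1642]
tool_rot: [0.453, 0.891, 0.0, -0.0]
ft_force: [0.8, 1.6, 0.5]
grip_width: 0.0683
grasp_force: 0.0
```

drive_tool(
  increments=[
    [[10,-34,0],[0,0,-7],0.8],
    [[0,0,0],[0,0,-1],0.8],
    [[0,0,0],[0,0,0],0.8],
    [[0,0,0],[0,0,0],0.8],
  ],
)

```text
clock: 7.53
eef_pos: [0.4906, -0.18, 0.1638]
tool_rot: [0.511, 0.859, 0.0, -0.001]
ft_force: [-0.6, 0.6, -0.3]
grip_width: 0.0681
grasp_force: 0.0
```

drive_tool(
  increments=[
    [[0,1,-35],[0,0,0],0.8],
    [[0,0,-35],[0,0,0],0.8],
    [[0,0,-30],[0,0,0],0.8],
    [[0,0,-24],[0,0,0],0.8],
    [[0,0,-10],[0,0,0],0.7],
    [[0,0,0],[0,0,0],0.6],
    [[0,0,0],[0,0,0],0.5],
  ],
)

```text
clock: 8.12
eef_pos: [0.4917, -0.1777, 0.0308]
tool_rot: [0.51, 0.86, -0.0, -0.0]
ft_force: [-0.1, 0.5, -0.9]
grip_width: 0.0432
grasp_force: 0.0
```

drive_tool(
  increments=[
    [[0,0,0],[0,0,0],0.42],
    [[0,0,0],[0,0,0],0.34],
    [[0,0,0],[0,0,0],0.25],
    [[0,0,0],[0,0,0],0.1],
    [[0,0,0],[0,0,0],0],
    [[0,0,0],[0,0,0],0],
  ],
)

```text
clock: 8.62
eef_pos: [0.4934, -0.1788, 0.0325]
tool_rot: [0.511, 0.86, 0.001, 0.002]
ft_force: [-1.3, 0.9, 6.7]
grip_width: 0.0328
grasp_force: 62.0
```

drive_tool(
  increments=[
    [[0,0,2],[0,0,0],0],
    [[0,0,0],[0,0,0],0],
    [[0,0,0],[0,0,0],0],
  ],
)

```text
clock: 8.87
eef_pos: [0.4917, -0.1785, 0.0325]
tool_rot: [0.511, 0.86, 0.0, 0.0]
ft_force: [-0.8, 0.1, 3.3]
grip_width: 0.0324
grasp_force: 61.8
```

drive_tool(
  increments=[
    [[11,11,0],[0,0,-4.3],0],
    [[11,11,0],[0,0,-4.3],0],
    [[11,11,0],[0,0,-4.3],0],
    [[11,11,0],[0,0,-4.3],0],
    [[11,11,0],[0,0,-4.3],0],
    [[10,11,0],[0,0,-4.3],0],
    [[0,0,0],[0,0,0],0],
    [[0,0,0],[0,0,0],0],
  ],
)

```text
clock: 9.53
eef_pos: [0.5576, -0.1119, 0.0326]
tool_rot: [0.689, 0.725, 0.001, 0.0]
ft_force: [1.0, 0.6, 2.1]
grip_width: 0.0326
grasp_force: 61.5
```

```bash
cat > look.py <<'E'
from fit import *
import sys
P={n:camera(n) for n in("top","scene")};o=get_obs();print(o["eef_pos"],o["tool_rot"].round(3),o["clock"],o["ft_force"].round(1),o["ft_torque"].round(2))
save(sys.argv[1],cv2.resize(np.hstack([P["top"]["image"][140:290,200:360],P["scene"]["image"][150:300,200:400]]),(0,0),fx=2.2,fy=2.2,interpolation=3))
E
python3 look.py e.png
```

```text
[ 0.55676298 -0.11266346  0.03256154] [0.689 0.725 0.    0.   ] 9.6333 [1.1 1.2 2.3] [ 0.17 -0.35 -0.01]
```

View pics/e.png

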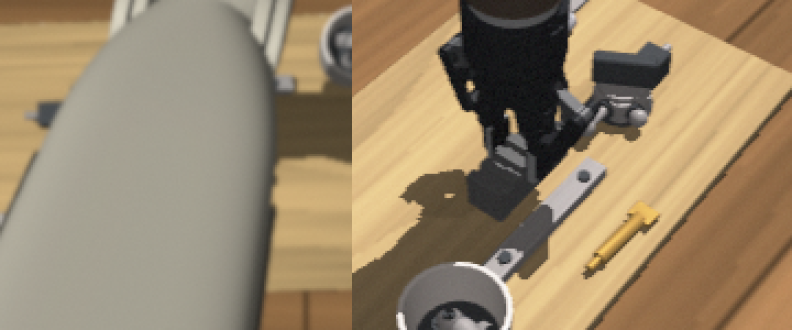

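The block is gripped, parallel to the fence and about 15 mm short of it, with the screw tip ahead. I approach the screw first, then the fence.

drive_tool(
  increments=[
    [[5,4,0],[0,0,0],0],
    [[4,4,0],[0,0,0],0],
    [[0,3,0],[0,0,0],0],
    [[0,2,0],[0,0,0],0],
    [[0,0,0],[0,0,0],0],
    [[0,0,0],[0,0,0],0],
  ],
)

```text
clock: 10.13
eef_pos: [0.566, -0.0995, 0.0326]
tool_rot: [0.69, 0.724, 0.0, 0.0]
ft_force: [0.2, -1.6, 2.9]
grip_width: 0.0326
grasp_force: 61.6
```

drive_tool(
  increments=[
    [[0,1,0],[0,0,0],0],
    [[0,1,0],[0,0,0],0],
    [[0,0,0],[0,0,0],0],
  ],
)

```text
clock: 10.38
eef_pos: [0.5659, -0.0976, 0.0326]
tool_rot: [0.69, 0.724, 0.0, 0.0]
ft_force: [0.2, -3.3, 4.8]
grip_width: 0.0328
grasp_force: 61.7
```

drive_tool(
  increments=[
    [[0,1,0],[0,0,0],0],
    [[0,0,0],[0,0,0],0],
    [[0,0,0],[0,0,0],0],
  ],
)

```text
clock: 10.63
eef_pos: [0.5659, -0.0967, 0.0326]
tool_rot: [0.69, 0.724, -0.0, 0.0]
ft_force: [-0.4, -3.5, 5.4]
grip_width: 0.0328
grasp_force: 61.9
```

drive_tool(
  increments=[
    [[0,1,0],[0,0,0],0],
    [[0,0,0],[0,0,0],0],
    [[0,0,0],[0,0,0],0],
  ],
)

```text
clock: 10.88
eef_pos: [0.5659, -0.0966, 0.0326]
tool_rot: [0.69, 0.724, -0.001, 0.001]
ft_force: [-0.1, -6.6, 4.3]
grip_width: 0.0325
grasp_force: 61.8
```

drive_tool(
  increments=[
    [[0,1,0],[0,0,0],0],
    [[0,0,0],[0,0,0],0],
    [[0,0,0],[0,0,0],0],
  ],
)

```text
clock: 11.13
eef_pos: [0.5659, -0.0965, 0.0326]
tool_rot: [0.69, 0.724, -0.001, 0.002]
ft_force: [-0.8, -7.8, 5.0]
grip_width: 0.0327
grasp_force: 61.8
```

The block is stopped at the screw: y stalled at −0.0966 against −0.0964 predicted. Now the fence.

drive_tool(
  increments=[
    [[2,0,0],[0,0,0],0],
    [[2,0,0],[0,0,0],0],
    [[1,0,0],[0,0,0],0],
    [[0,0,0],[0,0,0],0],
    [[0,0,0],[0,0,0],0],
  ],
)

```text
clock: 11.55
eef_pos: [0.5682, -0.0964, 0.0326]
tool_rot: [0.69, 0.723, -0.003, -0.0]
ft_force: [-6.3, -8.4, 9.7]
grip_width: 0.0326
grasp_force: 62.6
```

drive_tool(
  increments=[
    [[1,0,0],[0,0,0],0],
    [[1,0,0],[0,0,0],0],
    [[0,0,0],[0,0,0],0],
    [[0,0,0],[0,0,0],0],
  ],
)

```text
clock: 11.88
eef_pos: [0.5692, -0.0963, 0.0326]
tool_rot: [0.69, 0.723, -0.004, -0.001]
ft_force: [-9.0, -8.2, 12.5]
grip_width: 0.0324
grasp_force: 62.8
```

drive_tool(
  increments=[
    [[1,0,0],[0,0,0],0],
    [[1,0,0],[0,0,0],0],
    [[0,0,0],[0,0,0],0],
    [[0,0,0],[0,0,0],0],
  ],
)

```text
clock: 12.22
eef_pos: [0.5706, -0.0962, 0.0326]
tool_rot: [0.69, 0.723, -0.004, -0.002]
ft_force: [-9.4, -7.0, 14.1]
grip_width: 0.0328
grasp_force: 62.9
```

X is still creeping (0.5706, expected 0.572), so this is drag with a lot of down-force. I unload z, then continue.

drive_tool(
  increments=[
    [[0,0,2],[0,0,0],0],
    [[0,0,0],[0,0,0],0],
    [[0,0,0],[0,0,0],0],
  ],
)

```text
clock: 12.47
eef_pos: [0.5723, -0.0961, 0.033]
tool_rot: [0.69, 0.724, -0.003, -0.001]
ft_force: [-1.8, -8.2, 1.0]
grip_width: 0.0324
grasp_force: 61.2
```

drive_tool(
  increments=[
    [[0,0,2],[0,0,0],0],
    [[0,0,0],[0,0,0],0],
    [[0,0,0],[0,0,0],0],
  ],
)

```text
clock: 12.72
eef_pos: [0.5725, -0.0961, 0.0348]
tool_rot: [0.69, 0.724, -0.003, -0.001]
ft_force: [-1.7, -9.2, 0.3]
grip_width: 0.0325
grasp_force: 61.1
```

drive_tool(
  increments=[
    [[1,0,0],[0,0,0],0],
    [[0,0,0],[0,0,0],0],
    [[0,0,0],[0,0,0],0],
  ],
)

```text
clock: 12.97
eef_pos: [0.5734, -0.096, 0.0345]
tool_rot: [0.69, 0.724, -0.003, -0.001]
ft_force: [-1.0, -7.9, -0.9]
grip_width: 0.0322
grasp_force: 61.1
```

```bash
python3 look.py f.png; python3 - <<'E'
import cv2
from fit import *
p=camera("scene")
for q in("block","fence","cup","knob"):
  for s in silhouettes(q,p)[:2]: print(q,round(s["conf"],2),s["bbox"])
cv2.imwrite("pics/f2.png",cv2.resize(cv2.cvtColor(p["image"],4)[160:270,220:360],None,fx=5,fy=5,interpolation=3))
E
```

```text
[ 0.57347511 -0.09604304  0.03456754] [ 0.69   0.724 -0.003 -0.001] 13.0667 [-1.4 -8.4 -0.6] [-1.71  0.29  0.02]
block 0.95 [93.8, 181.4, 151.7, 217.2]
block 0.92 [266.1, 206.9, 308.0, 247.1]
fence 0.89 [260.5, 220.4, 313.1, 276.4]
knob 0.59 [309.8, 174.1, 339.5, 211.7]
knob 0.26 [257.6, 218.5, 317.1, 279.4]
```

View pics/f2.png

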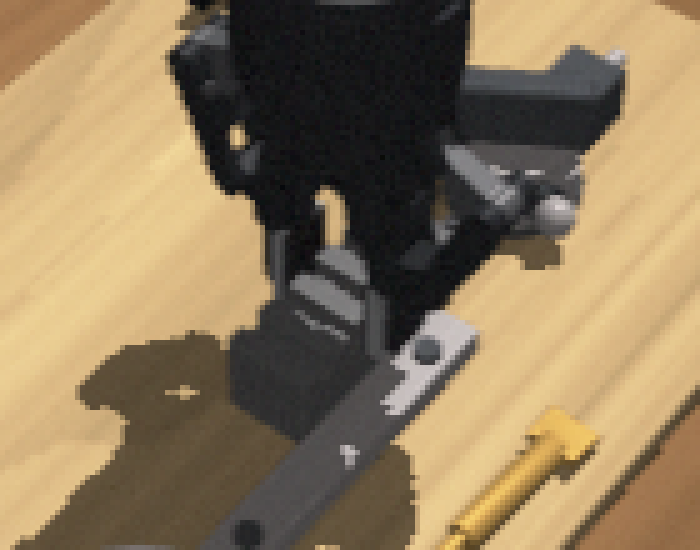

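The block is gripped parallel, very near the fence (its bottom edge near (300,435) in the crop), and very slightly lifted. There is no fence force yet, so I continue +x.

drive_tool(
  increments=[
    [[1,0,-1],[0,0,0],0],
    [[0,0,0],[0,0,0],0],
    [[0,0,0],[0,0,0],0],
  ],
)

```text
clock: 13.57
eef_pos: [0.5745, -0.096, 0.0335]
tool_rot: [0.69, 0.724, -0.003, -0.001]
ft_force: [-1.0, -6.9, -0.9]
grip_width: 0.0326
grasp_force: 61.1
```

drive_tool(
  increments=[
    [[1,0,0],[0,0,0],0],
    [[0,0,0],[0,0,0],0],
    [[0,0,0],[0,0,0],0],
  ],
)

```text
clock: 13.82
eef_pos: [0.5745, -0.096, 0.0333]
tool_rot: [0.69, 0.723, -0.003, -0.002]
ft_force: [-2.8, -6.9, 0.2]
grip_width: 0.0326
grasp_force: 61.3
```

drive_tool(
  increments=[
    [[1,0,0],[0,0,0],0],
    [[0,0,0],[0,0,0],0],
    [[0,0,0],[0,0,0],0],
  ],
)

```text
clock: 14.07
eef_pos: [0.5746, -0.096, 0.0333]
tool_rot: [0.69, 0.723, -0.004, -0.002]
ft_force: [-5.0, -7.2, 1.3]
grip_width: 0.0327
grasp_force: 61.5
```

drive_tool(
  increments=[
    [[0,1,0],[0,0,0],0],
    [[0,1,0],[0,0,0],0],
    [[1,1,-0.5],[0,0,0],0],
    [[1,0,0],[0,0,0],0],
    [[1,0,0],[0,0,0],0],
    [[0,0,0],[0,0,0],0],
    [[0,0,0],[0,0,0],0],
  ],
)

```text
clock: 14.65
eef_pos: [0.5747, -0.0958, 0.033]
tool_rot: [0.691, 0.723, -0.008, -0.002]
ft_force: [-12.3, -14.3, 7.5]
grip_width: 0.0329
grasp_force: 62.2
```

drive_tool(
  increments=[
    [[0,0,-0.5],[0,0,0],0],
    [[0,0,0],[0,0,0],0],
    [[0,0,0],[0,0,0],0],
    [[0,0,0],[0,0,0],0],
  ],
)

```text
clock: 14.98
eef_pos: [0.5747, -0.0958, 0.0328]
tool_rot: [0.691, 0.723, -0.008, -0.002]
ft_force: [-11.7, -14.6, 9.7]
grip_width: 0.0326
grasp_force: 62.3
```

drive_tool(
  increments=[
    [[1,0,0.5],[0,0,0],0],
    [[1,0,0],[0,0,0],0],
    [[0,0,0],[0,0,0],0],
    [[0,0,0],[0,0,0],0],
    [[0,0,0],[0,0,0],0],
    [[0,0,0],[0,0,0],0],
  ],
)

```text
clock: 15.48
eef_pos: [0.5748, -0.0958, 0.0329]
tool_rot: [0.691, 0.723, -0.009, -0.004]
ft_force: [-15.4, -15.0, 10.7]
grip_width: 0.0324
grasp_force: 62.5
```

```bash
python3 look.py g.png; python3 - <<'E'
import cv2
from h import *
p=camera("scene")
cv2.imwrite("pics/g2.png",cv2.resize(cv2.cvtColor(p["image"],4)[160:270,220:360],None,fx=5,fy=5,interpolation=3))
E
```

```text
[ 0.57475134 -0.09582871  0.03285195] [ 0.691  0.723 -0.009 -0.004] 15.5833 [-15.7 -14.3  11. ] [-3.    3.46 -0.02]
```

View pics/g2.png

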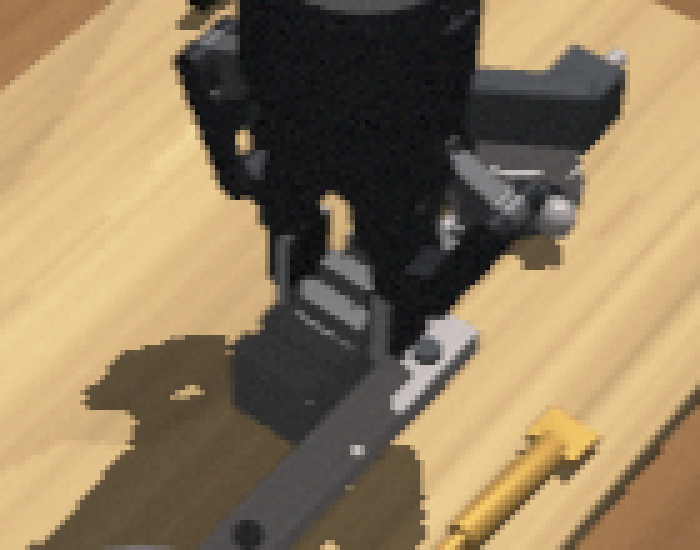

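The block sits flat against the fence (edge meeting at (300,435)–(380,360)). The turret is unchanged and the forces are steady at about 15 N on both axes, so I hand it in.

```bash
python3 -c "
from workcell import *
print(job_done())"
```

```text
the job is handed in; nothing more can be done
None
```

I turned the turret on one click and handed the job in with the gripper still holding the block pressed into the corner, at about 15 N toward the fence and 15 N toward the long screw by the wrist sensor; the hand-in call did not report the verdict.

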